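# Clamp a small gear in the ring chuck

### The arm

A 6-joint arm with a two-finger parallel gripper is mounted at the origin on a cart in front of the work surface, level with it; the furniture and walls round the work are solid. World frame = base frame: x ahead of the robot, y to its left, z up, the work surface at z = 0. Lengths are in mm, angles in degrees, forces in N, time in s.
With the tool pointing down it reaches from about 350 to 975 mm from the base axis. Payload 4.9 kg.
Tool frame: the origin (TCP) lies between the finger pads; the fingertips stand 25 mm ahead of it and the grasp point (between the pads) lies 6 mm ahead of it (nose_length is the distance from the TCP to the fingertips, in mm); z points along the fingers, y is the direction in which the jaws open and shut (so a half turn about z gives the same grasp; the last joint's range is limited). The gripper opens to 85 mm and grips with 20 to 120 N. Pads are 22 mm wide; open, the fingers measure 114 mm over their backs; the gripper's body (76 mm by 85 mm) begins 54 mm behind the grasp point. The pads swing forward as they close: fully open they stand 13 mm farther back than shut.
Start: joints at [57.926, 3.019, 92.412, -0, 84.569, -6.818], TCP at [266.652, 565.242, 256.304] pointing down, gripper open.
Joint ranges: [-172.51, 172.51], [-57.92, 126.97], [3.15, 148.05], [-58.71, 238.71], [5.1, 150.11], [-179.66, 179.66]. Speed limits (degrees/s): [147.25, 147.25, 180, 180, 180, 180].

### API

Orientations are given as a 3x3 rotation matrix whose columns are the frame's x, y, z axes.
In Python, from plant import sense, camera, hand_in, masks_of, landmark_of, nose_length gives the robot as it stands.
- The arm moves only by the tool jog_arm, never from a script. Its argument "rows" is a list of rows, each a list of 2 entries, a list of its own where there are three numbers: the shift along the tool's x, y, z in m, then the turn about the tool's z in rad. In form: [[[tx, ty, tz], roll], ...]. A call has 1 to 8 rows; each row is the pose to reach, as a shift and turn from the pose commanded when the call began, along the tool's axes at that moment; what a row does not reach only later rows make up. A row lasts 1/8 s, in which the tool goes at most 62.5 mm and 10.7 degrees, less where a joint would pass 70% of its speed; a pose out of reach is approached as far as the arm can. A call with a gripper value outside its range is refused whole. "hand" is the closure, from 0 (fully open) to 1 (shut), set as the call begins (left out, the last holds). The fingers move at their own pace and stop on an object; "grip_force" is the grip in N (left out, the last holds). Time passes only in rows, so rows that repeat a pose let the fingers close. It gives the time, the measured TCP pose, the force and the opening at its end, in the units of the state.
- sense(): the state, without advancing time (a new reading comes with each control period).
- camera(name): name is "side" or "top"; returns a dict with "image" (480x640x3 uint8, red, green, blue), "range_z" (480x640 float32, mm along the optical axis (not along the pixel's ray), 0 where there is no reading), "intrinsics" (3x3 intrinsics, pixels), "origin" and "orientation" of the camera in the world. Camera axes: x right, y down, z forward; pixel columns grow to the right and rows downward; lengths in mm; the calibration is good to about 2 mm. A picture is of the moment at which its call begins.
- hand_in(): hands the job in, once; it reports no verdict.
Trained networks look in the newest picture that a camera, given by its name, has taken for a name from the list of things; names that differ only in an ending like _2 or _b are one class to them, and where a whole thing is asked for, a point or a joint stands for the part that bears it (a point fixed in the world has none). Each returns a list of dicts, best first, with "score" (0 to 1); they miss things now and then, are a little off and sometimes report something else, mostly with a low value. They report only what shows in the picture. A call takes as long as a camera call. They do not tell look-alikes from the thing itself.
- masks_of(target, camera): "mask" (480x640 bool, what is visible of it).
- landmark_of(target, camera): "position" ([x, y, z] in mm, in world coordinates, good to about 4 mm: a listed point, or the origin of a listed thing).
The state is a dict: "t": time; "joints": joint angles; "qd": joint speeds; "effort": joint torques, N m; "ee_pos": TCP position; "tcp_rot": TCP orientation; "ft_force": force on the tool from outside, world axes, zero at the start; "moment": the same for the moment, N m; "width": opening from 0.0 (shut) to 1.0 (fully open).
Only numpy, scipy, OpenCV 4.12 (cv2) and the standard library are available. Lean on these libraries where they do the work, as an engineer would, in place of code of your own. Each camera call takes 0.05 s, during which the arm holds its last target.

### The job

Lay the small dark gear (hub up) flat on the round chuck's seat between its two open jaws and let go of it. Then turn the chuck's slim ring clockwise (seen from above) by its tab until both jaws hold the gear firmly and centrally; stop as soon as you feel the ring tighten well beyond its ordinary drag, because over-tightening dents the teeth. Do not touch the fixed collars above and below the ring, leave the neighbouring parts where they are, and take your hand away at the end.

Things in the scene. Friction and masses are not known exactly. Their poses are not given: they have to be found in the camera images.
- gear_2: The small dark spur gear, 48 mm in diameter over its teeth, toothed rim 12 mm high, with a hub (24 mm wide) on top up to 20 mm, 0.14 kg, lying flat on the table, hub up. Origin: centre of its underside; z up its axis.
- chuck: Round bench chuck fixed to the table. Origin: on its vertical axis at table height; z up. Dark foot 104 mm wide, 8 mm high; above it the lower collar, slim ring and upper collar, whose flat top at 54 mm is the seat. Two jaws slide on the seat along the chuck's y axis; its x axis stays clear, so fingers holding a gear fit there between the jaws. The ring's tab lies on the -x side.
- seat (a point): Centre of the flat seat on top of the chuck, 54 mm above the table; the gear's underside rests here, its centre on the axis. Axes as chuck.
- collars: The two fixed grey collars, both 92 mm in diameter, right below (z 8 to 28 mm) and above (z 40 to 54 mm) the slim ring (30 to 38 mm); not to be touched by the robot (2 N at most). Origin as chuck.
- ring: Slim knurled aluminium ring, 94 mm wide, 8 mm thick, with one tab; turns about the chuck's axis. Origin: on the axis, 34 mm above the table; its -x points along the tab. Clockwise from above closes both jaws, 12 mm each per rad; it stays where left. It needs 0.3 to 0.9 rad to grip; its angle does not tell how far the jaws are closed (differs each time), so it must be felt.
- tab (a point): Point on the ring's tab, 62 mm from the axis, 34 mm above the table; axes as ring. The tab is a flat radial bar, 10 mm wide, 8 mm thick, from the rim (47 mm from the axis) to 73 mm; push its flank or pinch it from above, outside the collars. Free drag: about 9 N of push here (1 to 2 N less at rest). A good grip (10 to 18 N a jaw) is felt as 5 to 7 N more at rest, within 2 to 3 mm of travel.
- jaw_left: Steel jaw on the chuck's +y side, 12 mm high; its vee insert, 35 mm wide along x, opens to the axis and is screwed on up to 1.5 mm nearer or farther each time. Origin: on its mid-line at seat height, 35 mm from the axis when fully open. It must press on the gear with over 8 N, never over 25 N; each newton at both jaws adds 0.4 N of push at the tab. The grip stays on release.
- jaw_right: The same jaw on the chuck's -y side; it moves in mirror image of the left one (its insert is set on its own).
- gear_1: Bystander: the larger, bright spur gear with hub, 64 mm in diameter, 22 mm high. Origin: centre of its underside.
- spring_1: Bystander: upright coil spring, 32 mm in diameter, 45 mm high. Origin: centre of its underside.
- injector_1: Bystander: metal fuel injector lying flat, 62 x 123 x 23 mm, long along its y. Origin: centre of its underside.
Things that resemble listed ones, but are neither listed nor needed, are in the scene too. Leave any green, red or turquoise look-alike of the gear_2 alone.

How it is judged (in metres and radians):
On the way, in this order (a step that is already met when the one before it is completed fails the run):
1. the gear lies flat on the seat between the open jaws, let go (horizontal distance between gear_2 and seat below 0.012 m and z of gear_2 in the frame of seat between -0.004 and 0.004 m and angle between gear_2's own z axis and vertical below 0.1 rad and contact force between the fingers and gear_2 below 0.1 N and contact force between each of jaw_left, jaw_right and gear_2 below 4 N), for 0.2 s.
2. both jaws grip the gear (contact force between each of jaw_left, jaw_right and gear_2 above 8 N), for 0.2 s.
At the end, for the whole second after the job is handed in: The small gear lies flat on the seat (within 4 mm of its height, tilted under 0.1 rad), within 6 mm of the chuck's axis, at rest, and each jaw presses on it with more than 8 N (all of step 2 and horizontal distance between gear_2 and seat below 0.006 m and z of gear_2 in the frame of seat between -0.004 and 0.004 m and angle between gear_2's own z axis and vertical below 0.1 rad and linear speed of gear_2 below 0.01 m/s); the robot touches nothing.
It fails at once if a jaw presses on the gear with more than 25 N (contact force between any of jaw_left, jaw_right and gear_2 above 25 N).
It fails at once if the robot touches a fixed collar (more than 2 N) (contact force between any of the fingers, the arm and collars above 2 N).
It fails at once if a bystander is moved more than 20 mm (distance of any of gear_1, spring_1, injector_1 from where it was at the start of the episode above 0.02 m).
It also fails if it takes over 72 s, if anything falls off the work surface, if the arm or the gripper's body presses on something with over 40 N, if the wrist force passes 120 N, or if a joint passes its speed limit or range.

## Working session

There is one attempt and no reset: what is moved stays moved. The work goes in short steps, Python scripts to look and compute and a tool call to move; the robot and the scene stay as the last step left them, time stands still between calls to the robot, and variables do not carry over. Pictures are saved under pics/ and viewed, and the job is handed in when it is done.

Besides the shell and the picture viewer there is one more tool, called as name([rows], argument=value, ...), one row to a line, values as JSON. jog_arm: Moves the arm, as the interface text tells. Its arguments: {"type":"object","properties":{"rows":{"type":"array","items":{"type":"array"}},"hand":{"type":"number"},"grip_force":{"type":"number"}},"required":["rows"]}

```bash
ls; mkdir -p pics; python3 - <<'E'
from plant import *
import cv2
s=sense()
for k,v in s.items(): print(k,v)
print(nose_length)
for n in("top","side"):
    c=camera(n); cv2.imwrite(f"pics/a_{n}.png",c["image"][:,:,::-1]); print(n,c["intrinsics"],c["origin"],c["orientation"])
    for t in ["gear_2","chuck","seat","tab","jaw_left","jaw_right","gear_1","spring_1","injector_1","ring"]:
        print(t,[(round(d["score"],2),[round(float(q)) for q in d["position"]]) for d in landmark_of(t,n)][:6])
E
```

```text
pics
t 0.0
joints [ 5.79255335e+01  3.05647312e+00  9.24915720e+01 -5.75283413e-04
  8.45708832e+01 -6.81856149e+00]
qd [ 0.08861351  0.02465629  0.04071563 -0.0063238   0.07912384  0.01871797]
effort [ 4.38031439e-04 -3.93690491e+01 -3.70175207e+01 -8.25811594e-05
  7.19795848e-03  1.47095068e-05]
ee_pos [266.36014858 564.76114128 255.07691011]
tcp_rot [[-9.04411458e-01  4.26659955e-01 -1.09376425e-03]
 [ 4.26661292e-01  9.04409769e-01 -1.76416022e-03]
 [ 2.36514548e-04 -2.06219358e-03 -9.99997846e-01]]
ft_force [ 0.68922395  0.15351843 -0.37630621]
moment [ 0.0008133  -0.0104685  -0.06670135]
width 1.0005353871581921
25.0
top [[588.58411298   0.         322.19040581]
 [  0.         588.58411298 239.01870112]
 [  0.           0.           1.        ]] [ 345.23418663   38.7301601  1423.76870248] [[-0.00955188 -0.99094558  0.13392395]
 [-0.999881    0.00784265 -0.0132844 ]
 [ 0.0121138  -0.1340349  -0.99090257]]
gear_2 [(0.82, [471, 328, 4]), (0.71, [623, -244, 0]), (0.7, [442, 260, -3]), (0.65, [553, 369, 0]), (0.61, [541, 206, 0]), (0.59, [561, 290, 1])]
chuck [(0.72, [517, -71, 0])
[... 602 characters left out ...]
77  0.48203128 -0.87557768]
 [ 0.02495528 -0.8753643  -0.48281941]]
gear_2 [(0.94, [474, 327, 4]), (0.91, [437, 263, -1]), (0.83, [625, -242, 1]), (0.69, [365, -217, -3]), (0.67, [559, 369, 1]), (0.58, [558, 288, -4])]
chuck [(0.8, [515, -72, 3])]
seat [(0.64, [515, -64, 52])]
tab [(0.5, [365, -216, -2]), (0.47, [454, -54, 32])]
jaw_left [(0.68, [510, -39, 55])]
jaw_right [(0.49, [518, -102, 55])]
gear_1 [(0.94, [474, 327, 4]), (0.91, [437, 263, -1]), (0.83, [625, -242, 1]), (0.69, [365, -217, -3]), (0.67, [559, 369, 1]), (0.58, [558, 288, -4])]
spring_1 [(0.86, [667, 196, -3])]
injector_1 [(0.62, [366, -217, -2])]
ring [(0.58, [512, -65, -1]), (0.46, [517, -73, 34]), (0.26, [511, -37, 53])]
```

View pics/a_top.png

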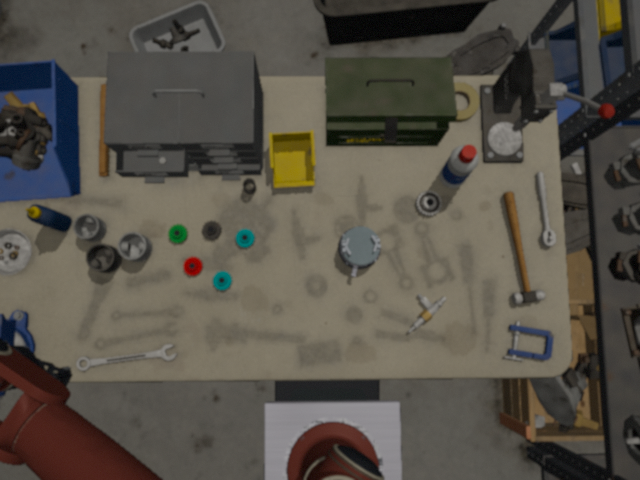

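View pics/a_side.png

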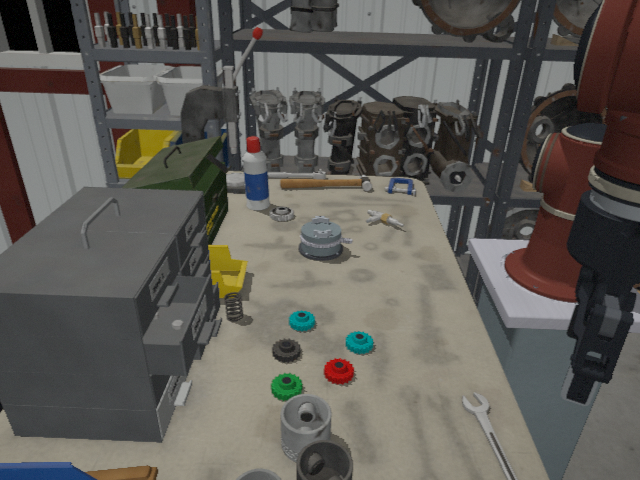

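```bash
python3 - <<'E'
import cv2,numpy as np
a=cv2.imread("pics/a_top.png")
def cr(im,x0,y0,x1,y1,f): return cv2.resize(im[y0:y1,x0:x1],None,fx=f,fy=f,interpolation=cv2.INTER_CUBIC)
cv2.imwrite("pics/crop_top.png",cr(a,160,70,320,190,5))
cv2.imwrite("pics/crop_chuck.png",cr(a,320,120,440,210,6))
E
```

```text
(no output)
```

View pics/crop_top.png

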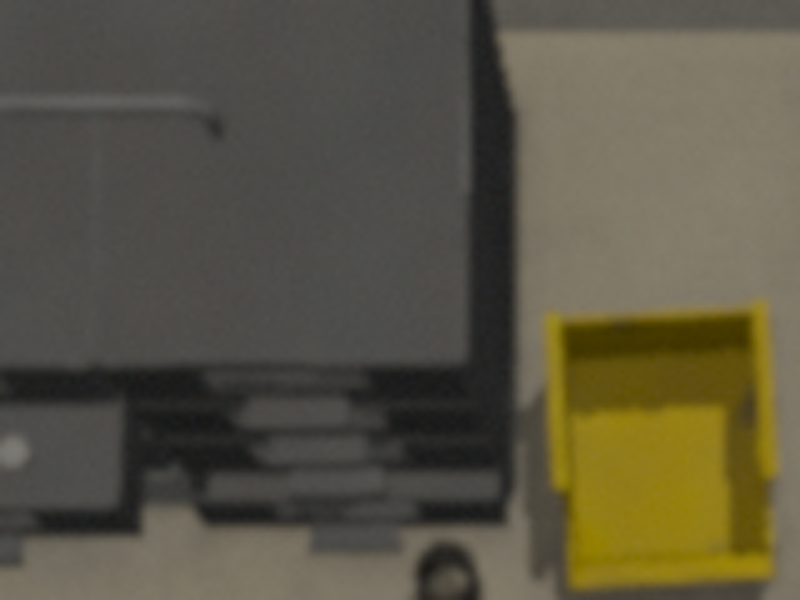

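View pics/crop_chuck.png

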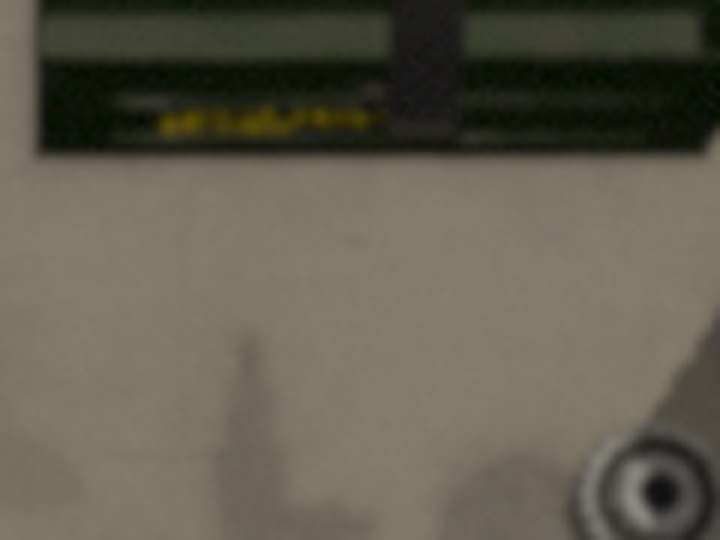

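The candidates for gear_2 in the top view are the dark gear (211,230), green (178,234), red (193,266), turquoise (245,238) and (222,281), and the bright larger gear (428,203), which is gear_1. I choose the dark one at (211,230), which sits at (286,350) in the side view. The chuck is at (360,247) with its tab at (352,275). My crops missed both, so I'm redoing them and measuring.

```bash
cat > h.py <<'E'
from plant import *
import cv2,numpy as np
def cloud(c):
    z=c["range_z"].astype(float); K=np.array(c["intrinsics"]); R=np.array(c["orientation"]); o=np.array(c["origin"])
    v,u=np.mgrid[0:480,0:640]
    P=np.stack([(u-K[0,2])/K[0,0]*z,(v-K[1,2])/K[1,1]*z,z],-1)
    W=P@R.T+o; W[z<=0]=np.nan
    return W
def cr(im,x0,y0,x1,y1,f): return cv2.resize(im[y0:y1,x0:x1],None,fx=f,fy=f,interpolation=cv2.INTER_CUBIC)
E
python3 - <<'E'
from h import *
ims=[]
for n,(gu,gv),(cu,cv) in(("top",(211,230),(360,247)),("side",(286,350),(322,238))):
    c=camera(n); im=c["image"][:,:,::-1]; W=cloud(c)
    ims.append(np.hstack([cr(im,gu-30,gv-30,gu+30,gv+30,5),cr(im,cu-35,cv-35,cu+35,cv+35,5)[:300,:350]]))
    m=[d for d in masks_of("gear_2",n) if d["mask"][gv,gu] or d["mask"][gv,gu+8]]
    for d in m[:2]:
        P=W[d["mask"]]; P=P[~np.isnan(P[:,0])]
        q=P[(P[:,2]>8)]
        (x,y),r=cv2.minEnclosingCircle(q[:,:2].astype(np.float32))
        print(n,"gear",d["score"],len(P),q.mean(0),np.median(q,0),(x,y,r),np.percentile(P[:,2],[5,50,95]), "hub",P[P[:,2]>16].mean(0))
    Wc=W[cv-40:cv+40,cu-45:cu+45].reshape(-1,3)
    Wc=Wc[~np.isnan(Wc[:,0])]
    print(n,"z hist",np.histogram(Wc[:,2],bins=np.arange(-4,80,4)))
    t=Wc[(Wc[:,2]>49)&(Wc[:,2]<72)&(np.hypot(Wc[:,0]-516,Wc[:,1]+72)<60)]
    (x,y),r=cv2.minEnclosingCircle(t[:,:2].astype(np.float32)); print("chucktop",(x,y,r))
    j=t[t[:,2]>62]; print("jaws mean",j.mean(0),len(j))
    for s in(1,-1):
        jj=j[(j[:,1]+72)*s>0]; print(s,jj.mean(0),len(jj))
    tb=Wc[(Wc[:,2]>25)&(Wc[:,2]<44)&(np.hypot(Wc[:,0]-516,Wc[:,1]+72)>52)&(np.hypot(Wc[:,0]-516,Wc[:,1]+72)<76)]
    print("tab",len(tb),tb.mean(0),tb.min(0),tb.max(0))
cv2.imwrite("pics/b.png",np.vstack(ims)[:600])
E
```

```text
top gear 0.76 298 [559.28401449 286.69162759  15.22758037] [558.96385731 286.53849716  14.25127591] (559.2855224609375, 286.31890869140625, 23.382068634033203) [ 3.07458017 13.59027102 22.89794748] hub [560.17664551 287.64936978  19.74602179]
top z hist (array([2163, 2450,  713,   95,   15,    4,    0,    0,    3,   27,   51,
         30,   16,  205,  525,  278,   42,   84,   42,    5]), array([-4,  0,  4,  8, 12, 16, 20, 24, 28, 32, 36, 40, 44, 48, 52, 56, 60,
       64, 68, 72, 76]))
chucktop (513.890625, -69.63653564453125, 45.98027801513672)
jaws mean [514.34105984 -68.75258887  66.73413781] 142
1 [510.36043955 -35.21798496  66.99351316] 73
-1 [ 518.55244072 -104.23122779   66.45972619] 69
tab 43 [454.59702619 -54.94716364  38.05151803] [443.73756313 -61.45907007  32.25451551] [464.89828495 -49.24778826  43.69516307]
side gear 0.73 548 [561.61351817 295.88911162  14.194446  ] [561.4673632  297.64917696  12.79852657] (561.3515014648438, 291.5360412597656, 24.435047149658203) [ 1.78880197 12.24181411 20.2378098 ] hub [562.34420208 292.75512093  19.20297578]
side z hist (array([2298, 3107,  140,  134,  153,   67,  108,   70,   49,   74,  132,
         47,   60,   72,  428,   80,   56,   96,    2,    0]), array([-4,  0,  4,  8, 12, 16, 20, 24, 28, 32, 36, 40, 44, 48, 52, 56, 60,
       64, 68, 72, 76]))
chucktop (516.01220703125, -65.08312225341797, 47.635475158691406)
jaws mean [516.73021087 -61.72429138  65.32179842] 128
1 [513.54782753 -29.63669995  65.21220134] 69
-1 [520.45198122 -99.25045762  65.44997127] 59
tab 79 [483.2085798  -38.88978218  35.47941806] [447.00847195 -58.05671732  25.39813768] [556.92730164 -18.66044041  42.33566254]
```

View pics/b.png

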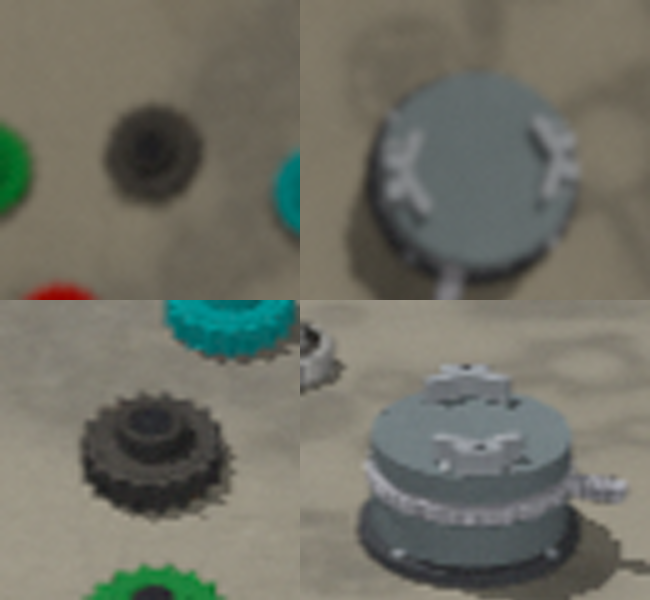

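The crops show the dark spur gear with its hub up. They also show the chuck with open jaws along roughly y (rotated about 7° CCW) and the ring's tab pointing towards -x and slightly +y. The top and side cameras disagree by about 4 mm in absolute y, but they agree on the gear-to-chuck displacement of (-45.4, -356).

```bash
cat >> h.py <<'E'
def shift(p0,R0,p1,yaw1):
    "tool shift (m) and roll; yaw = angle of tool y in the world, deg; R0 tool rot"
    R0=np.array(R0); d=R0.T@(np.array(p1,float)-np.array(p0,float))/1000
    y0=np.degrees(np.arctan2(R0[1,1],R0[0,1])); r=-(yaw1-y0); r=(r+180)%360-180
    return d.round(4),round(float(np.radians(r)),4)
E
python3 - <<'E'
from h import *
s=sense();print(shift([266.652,565.242,256.304],s["tcp_rot"],[560,289,120],6.8))
E
```

```text
(array([-0.3832, -0.1247,  0.1363]), 1.0113)
```

jog_arm([
  [[-0.048,-0.016,0.0],0.13],
  [[-0.096,-0.031,0.01],0.26],
  [[-0.144,-0.047,0.02],0.39],
  [[-0.192,-0.062,0.04],0.52],
  [[-0.24,-0.078,0.06],0.65],
  [[-0.288,-0.094,0.09],0.78],
  [[-0.336,-0.109,0.11],0.91],
  [[-0.3832,-0.1247,0.1363],1.0113],
], hand=0)

```text
t: 2.3
ee_pos: [561.6, 287.9, 120.0]
tcp_rot: [[-0.115, 0.993, 0.002], [0.993, 0.115, 0.001], [0.001, 0.002, -1.0]]
ft_force: [-0.3, 0.4, 0.3]
width: 1.003
```

jog_arm([
  [[0,0,0],0],
  [[0,0,0],0],
])

```text
t: 2.55
ee_pos: [559.9, 289.2, 120.2]
tcp_rot: [[-0.119, 0.993, -0.0], [0.993, 0.119, 0.0], [0.0, -0.0, -1.0]]
ft_force: [0.1, 0.7, 0.3]
width: 1.003
```

```bash
python3 - <<'E'
from h import *
s=sense();print(s["ee_pos"],s["tcp_rot"],s["joints"],s["ft_force"],s["t"])
c=camera("side");cv2.imwrite("pics/c.png",cr(c["image"][:,:,::-1],200,180,400,420,2.5))
c=camera("top");cv2.imwrite("pics/ct.png",cr(c["image"][:,:,::-1],140,160,300,290,4))
E
```

```text
[559.91703012 289.21837659 120.20629317] [[-1.18651596e-01  9.92935921e-01 -2.33795233e-04]
 [ 9.92935852e-01  1.18651685e-01  4.14080128e-04]
 [ 4.38895232e-04 -1.83012400e-04 -9.99999887e-01]] [2.05454293e+01 1.04013927e+01 9.79322926e+01 2.83558015e-02
 7.16705339e+01 1.37222192e+01] [0.10708896 0.68584421 0.32444045] 2.55
```

View pics/c.png

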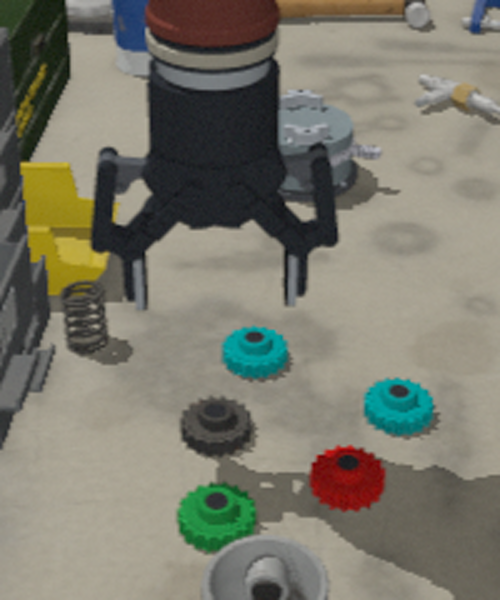

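The gripper is above the dark gear, with the fingers spanning x (crop pixels 140–295, 300). I'll use the fingertips to measure the camera bias.

```bash
python3 - <<'E'
from h import *
for n in("side","top"):
    c=camera(n);W=cloud(c).reshape(-1,3);W=W[~np.isnan(W[:,0])]
    m=(abs(W[:,0]-560)<75)&(abs(W[:,1]-289)<40)&(W[:,2]>60)&(W[:,2]<140)
    P=W[m]
    print(n,len(P),"zmin",np.sort(P[:,2])[:10].round(1))
    for s in(1,-1):
        q=P[(P[:,0]-560)*s>0]
        if len(q): print(s,len(q),np.percentile(q,[2,50,98],axis=0).round(1).tolist())
E
```

```text
side 275 zmin [108.5 109.9 109.9 110.5 111.1 111.4 112.  112.1 112.2 112.4]
1 132 [[602.6, 289.6, 111.7], [607.6, 306.2, 125.5], [615.5, 309.9, 139.3]]
-1 143 [[504.6, 283.0, 112.5], [512.2, 293.2, 127.0], [519.1, 299.5, 139.3]]
top 0 zmin []
```

jog_arm([
  [[0.002,0.001,0.03],0],
  [[0.002,0.001,0.06],0],
  [[0.002,0.001,0.08],0],
  [[0.002,0.001,0.093],0],
  [[0.002,0.001,0.093],0],
  [[0.002,0.001,0.093],0],
])

```text
t: 3.5
ee_pos: [561.6, 291.5, 28.2]
tcp_rot: [[-0.118, 0.993, 0.002], [0.993, 0.118, 0.001], [0.001, 0.002, -1.0]]
ft_force: [0.6, 0.7, 0.6]
width: 1.001
```

jog_arm([
  [[0,0,0],0],
  [[0,0,0],0],
  [[0,0,0],0],
  [[0,0,0],0],
  [[0,0,0],0],
  [[0,0,0],0],
  [[0,0,0],0],
  [[0,0,0],0],
], hand=1, grip_force=30)

```text
t: 4.5
ee_pos: [561.5, 291.3, 28.1]
tcp_rot: [[-0.118, 0.993, 0.001], [0.993, 0.118, 0.0], [0.0, 0.001, -1.0]]
ft_force: [-1.3, -2.2, 6.1]
width: 0.541
```

jog_arm([
  [[0,0,-0.02],0],
  [[0,0,-0.06],0],
  [[0,0,-0.1],0],
  [[0,0,-0.12],0],
  [[0,0,-0.12],0],
  [[0,0,-0.12],0],
])

```text
t: 5.25
ee_pos: [559.6, 290.6, 144.9]
tcp_rot: [[-0.118, 0.993, -0.003], [0.993, 0.118, -0.001], [-0.001, -0.003, -1.0]]
ft_force: [-0.0, -0.2, -1.1]
width: 0.542
```

```bash
python3 - <<'E'
from h import *
s=sense();print(s["ee_pos"],s["ft_force"],s["width"])
for n in("side","top"):
    c=camera(n);W=cloud(c)
    cv2.imwrite(f"pics/d_{n}.png",cr(c["image"][:,:,::-1],200,140,400,400,2.3))
    for d in masks_of("gear_2",n):
        P=W[d["mask"]];P=P[~np.isnan(P[:,0])]
        print(n,round(d["score"],2),P.mean(0).round(1),np.percentile(P[:,2],[2,98]).round(1),P.min(0).round(),P.max(0).round())
    x=landmark_of("gear_2",n); print([ (round(d["score"],2),np.round(d["position"])) for d in x[:7]])
E
```

```text
[559.61774802 290.64578162 144.90132946] [-0.0352032  -0.24015015 -1.09331629] 0.541617464932344
side 0.92 [560.9 295.3 126.6] [117.  137.3] [538.  75.  -1.] [610. 315. 139.]
side 0.84 [440.3 271.2  12.2] [ 1.2 20.6] [416. 245.  -2.] [463. 288.  22.]
side 0.83 [475.4 340.9  12.1] [-0.  20.9] [451. 299.  -1.] [499. 360.  22.]
side 0.59 [554.  378.4  13. ] [ 1.7 21.1] [531. 340.  -1.] [579. 397.  23.]
[(0.92, array([475., 329.,  -0.])), (0.91, array([540., 208.,   0.])), (0.84, array([440., 261.,  -3.])), (0.7, array([556., 370.,  -1.])), (0.62, array([557., 289., 118.]))]
top 0.86 [ 622.7 -241.    15.2] [-1.2 25.6] [ 592. -276.   -6.] [ 656. -210.   28.]
top 0.86 [540.  205.4  13. ] [-1.4 23.5] [518. 183.  -6.] [567. 230.  27.]
top 0.62 [548.4 367.   25.2] [ -0.6 258.2] [472. 252.  -4.] [573. 396. 468.]
top 0.53 [442.2 244.5  12.1] [ 3.1 18. ] [427. 237.  -1.] [456. 254.  21.]
[(0.87, array([542., 204.,  -6.])), (0.68, array([ 626., -241.,    1.])), (0.62, array([438., 261.,  -3.])), (0.57, array([553., 370.,  -2.]))]
```

View pics/d_side.png

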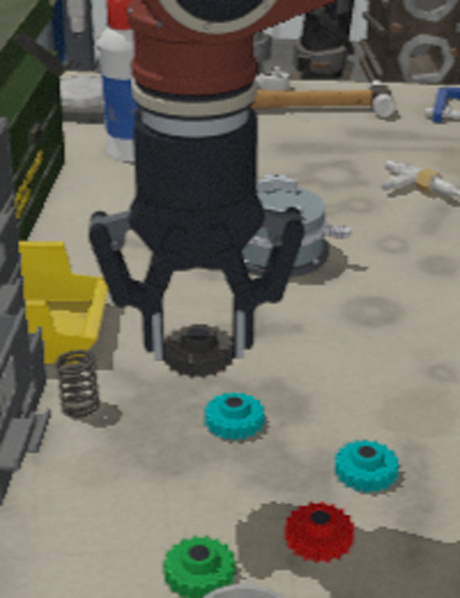

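The gear is held level between the fingers (crop pixel 198,350). Next I move above the chuck.

jog_arm([
  [[-0.03,-0.008,0],0],
  [[-0.08,-0.02,0],0],
  [[-0.13,-0.033,0],0],
  [[-0.18,-0.045,0],0],
  [[-0.23,-0.058,0],0],
  [[-0.28,-0.07,0],0],
  [[-0.325,-0.081,0],0],
  [[-0.3492,-0.0874,0],0],
])

```text
t: 6.55
ee_pos: [514.9, -68.1, 147.0]
tcp_rot: [[-0.116, 0.993, 0.0], [0.993, 0.116, -0.0], [-0.0, 0.0, -1.0]]
ft_force: [-0.6, -0.5, -1.1]
width: 0.54
```

jog_arm([
  [[0,0,0.01],0],
  [[0,0,0.02],0],
  [[0,0,0.02],0],
  [[0,0,0.02],0],
])

```text
t: 7.05
ee_pos: [515.4, -65.2, 126.7]
tcp_rot: [[-0.12, 0.993, -0.0], [0.993, 0.12, 0.0], [0.0, -0.0, -1.0]]
ft_force: [-1.1, -0.6, -0.4]
width: 0.546
```

```bash
python3 - <<'E'
from h import *
s=sense();print(s["ee_pos"],s["ft_force"],s["width"],s["t"])
c=camera("side");W=cloud(c)
cv2.imwrite("pics/e_side.png",cr(c["image"][:,:,::-1],240,130,400,290,3.7))
w=W.reshape(-1,3);w=w[~np.isnan(w[:,0])]
t=w[(abs(w[:,2]-54)<4)&(np.hypot(w[:,0]-515,w[:,1]+66)<60)]
print("seat pts",t.min(0),t.max(0),np.median(t,0))
g=w[(w[:,2]>90)&(w[:,2]<122)&(np.hypot(w[:,0]-515,w[:,1]+66)<60)]
print("gear/finger",np.percentile(g,[1,50,99],axis=0).round(1))
E
```

```text
[515.36866621 -65.16816203 126.74894314] [-1.1082038  -0.55434259 -0.3590618 ] 0.5458669504611356 7.05
seat pts [ 472.39021978 -105.01845961   50.08691334] [561.67684196 -19.05176299  57.95489274] [518.2184152  -65.54001807  54.13878781]
gear/finger [[481.9 -78.2  99.1]
 [516.3 -54.8 111.2]
 [549.8 -40.8 121.5]]
```

View pics/e_side.png

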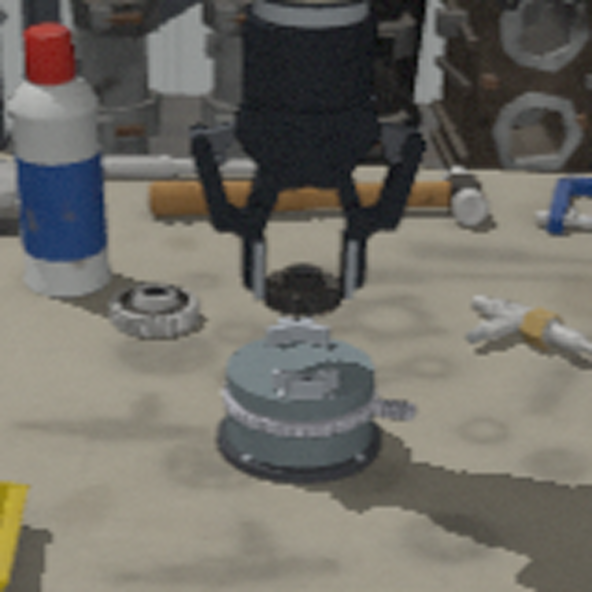

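The gear is centred above the seat, with the jaws visible in front and behind. Descending.

jog_arm([
  [[0,0,0.01],0],
  [[0,0,0.02],0],
  [[0,0,0.03],0],
  [[0,0,0.038],0],
  [[0,0,0.042],0],
  [[0,0,0.042],0],
  [[0,0,0.042],0],
])

```text
t: 7.98
ee_pos: [515.7, -66.1, 85.4]
tcp_rot: [[-0.118, 0.993, 0.001], [0.993, 0.118, -0.0], [-0.0, 0.001, -1.0]]
ft_force: [0.1, -0.4, -1.1]
width: 0.542
```

jog_arm([
  [[0,0,0.001],0],
  [[0,0,0.0015],0],
  [[0,0,0.0015],0],
])

```text
t: 8.35
ee_pos: [515.4, -66.0, 83.6]
tcp_rot: [[-0.118, 0.993, 0.0], [0.993, 0.118, -0.0], [-0.0, 0.0, -1.0]]
ft_force: [-0.5, 0.3, -0.6]
width: 0.538
```

jog_arm([
  [[0,0,0.001],0],
  [[0,0,0.001],0],
])

```text
t: 8.6
ee_pos: [515.2, -66.0, 82.4]
tcp_rot: [[-0.118, 0.993, -0.0], [0.993, 0.118, 0.0], [0.0, -0.0, -1.0]]
ft_force: [-0.4, -0.5, -0.4]
width: 0.54
```

jog_arm([
  [[0,0,0.0005],0],
  [[0,0,0.0005],0],
])

```text
t: 8.85
ee_pos: [515.4, -66.0, 82.1]
tcp_rot: [[-0.118, 0.993, 0.0], [0.993, 0.118, -0.0], [-0.0, 0.0, -1.0]]
ft_force: [-1.1, 0.7, -0.8]
width: 0.545
```

jog_arm([
  [[0,0,0.0005],0],
  [[0,0,0.001],0],
  [[0,0,0.001],0],
])

```text
t: 9.22
ee_pos: [515.5, -66.1, 82.1]
tcp_rot: [[-0.118, 0.993, -0.0], [0.993, 0.118, -0.0], [0.0, -0.0, -1.0]]
ft_force: [-3.8, 0.5, 7.3]
width: 0.54
```

jog_arm([
  [[0,0,0],0],
  [[0,0,0],0],
  [[0,0,0],0],
  [[0,0,0],0],
  [[0,0,0],0],
  [[0,0,0],0],
], hand=0)

```text
t: 9.98
ee_pos: [515.4, -66.0, 81.0]
tcp_rot: [[-0.118, 0.993, 0.0], [0.993, 0.118, -0.0], [-0.0, 0.0, -1.0]]
ft_force: [0.6, -0.6, -1.0]
width: 0.994
```

jog_arm([
  [[0,0,-0.02],0],
  [[0,0,-0.06],0],
  [[0,0,-0.1],0],
  [[0,0,-0.14],0],
  [[0.03,-0.05,-0.15],0],
  [[0.06,-0.1,-0.15],0],
  [[0.06,-0.15,-0.15],0],
  [[0.06,-0.15,-0.15],0],
])

```text
t: 10.98
ee_pos: [357.4, -23.9, 230.9]
tcp_rot: [[-0.118, 0.993, 0.003], [0.993, 0.118, -0.001], [-0.001, 0.003, -1.0]]
ft_force: [0.3, 0.2, 0.7]
width: 1.0
```

```bash
python3 - <<'E'
from h import *
s=sense();print(s["ee_pos"],s["ft_force"],s["width"],s["t"])
ims=[]
for n,b in(("top",(320,205,400,285)),("side",(280,195,360,275))):
    c=camera(n);W=cloud(c).reshape(-1,3);w=W[~np.isnan(W[:,0])]
    ims.append(cr(c["image"][:,:,::-1],*b,5))
    near=np.hypot(w[:,0]-515,w[:,1]+67)
    h=w[(w[:,2]>70)&(w[:,2]<80)&(near<30)]
    print(n,"hub",h.mean(0).round(1),np.percentile(h[:,2],[5,50,95]).round(1),len(h))
    tb=w[(w[:,2]>27)&(w[:,2]<44)&(near>53)&(near<76)&(w[:,0]<470)&(w[:,1]>-90)&(w[:,1]<-30)]
    print("tab",tb.mean(0).round(1),len(tb),tb.min(0).round(1),tb.max(0).round(1))
    st=w[(abs(w[:,2]-54)<3)&(near<55)]
    e=[];
    for a in np.radians(np.arange(-180,180,15)):
        r=(st[:,0]-515)*np.cos(a)+(st[:,1]+67)*np.sin(a); e.append((np.cos(a),np.sin(a),np.percentile(r,99)))
    e=np.array(e);print("seat ctr fit",np.linalg.lstsq(np.c_[e[:,:2],np.ones(len(e))],e[:,2],rcond=None)[0]+[515,-67,0])
    for t in("tab","seat"): print(t,[(round(d["score"],2),np.round(d["position"])) for d in landmark_of(t,n)])
cv2.imwrite("pics/f.png",np.hstack(ims))
E
```

```text
[357.4182783  -23.94733057 230.94887442] [0.26657325 0.23426663 0.66742588] 1.0002665722732285 10.975
top hub [514.2 -68.9  73.6] [70.5 73.3 77.3] 101
tab [453.  -54.5  37.8] 38 [443.9 -61.7  32.7] [462.8 -49.1  42.2]
seat ctr fit [514.0042077  -68.90713375  42.83518615]
tab [(0.58, array([455., -62.,  35.]))]
seat [(0.74, array([518., -70.,  55.]))]
side hub [517.1 -63.8  73.2] [70.3 73.4 75.1] 54
tab [455.5 -49.2  36. ] 40 [446.8 -58.   30.7] [465.2 -44.3  40.7]
seat ctr fit [516.70256973 -63.28923846  43.37977633]
tab [(0.76, array([455., -56.,  31.]))]
seat [(0.96, array([516., -64.,  56.]))]
```

View pics/f.png

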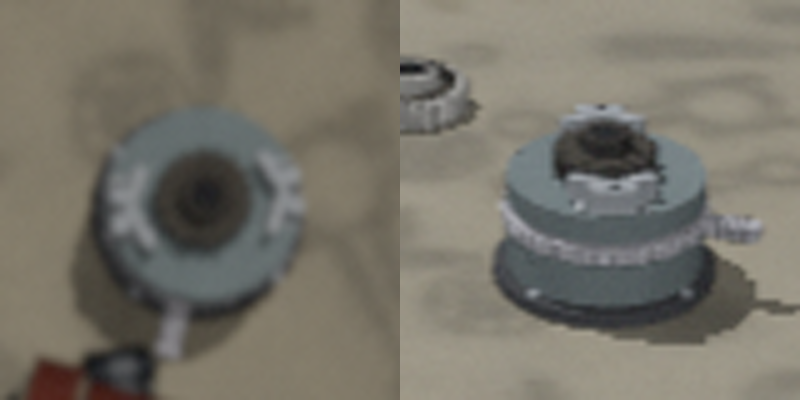

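The gear sits flat and central: its hub lies at the seat centre in both cameras, within 1 mm. The top view (crop 200,195) shows it between the open jaws, with the tab at (170,330). Tab direction is about 167° in the world, and the chuck axis is about (515,-66). Next I go to the tab's -y flank with closed fingers.

```bash
python3 - <<'E'
from h import *
s=sense();print(s["ee_pos"],s["joints"])
th=np.radians(166.9);C=np.array([515.2,-66.1]);r=np.array([np.cos(th),np.sin(th)]);t=np.array([np.sin(th),-np.cos(th)])
p=C+64*r-28*t;print(p,shift([359.1,-24.1,231],s["tcp_rot"],[*p,110],76.9))
E
```

```text
[359.99483417 -24.32564475 231.00640402] [-1.57334905e+01 -3.70600531e+01  1.26784225e+02  6.92047092e-04
  9.03387870e+01 -2.25415226e+01]
[446.51930149 -78.86564341] (array([-0.0648,  0.0804,  0.1209]), -1.2233)
```

jog_arm([
  [[-0.008,0.01,0.0],-0.15],
  [[-0.016,0.02,0.01],-0.31],
  [[-0.024,0.03,0.03],-0.46],
  [[-0.032,0.04,0.05],-0.61],
  [[-0.04,0.05,0.07],-0.76],
  [[-0.05,0.06,0.09],-0.92],
  [[-0.058,0.07,0.11],-1.07],
  [[-0.0648,0.0804,0.1209],-1.2233],
], hand=1, grip_force=80)

```text
t: 12.28
ee_pos: [447.0, -79.1, 108.0]
tcp_rot: [[-0.975, 0.222, -0.003], [0.222, 0.975, 0.001], [0.004, 0.0, -1.0]]
ft_force: [0.7, 0.3, 0.1]
width: -0.001
```

jog_arm([
  [[0,0,0],0],
  [[0,0,0],0],
  [[0,0,0],0],
])

```text
t: 12.65
ee_pos: [447.0, -79.0, 110.7]
tcp_rot: [[-0.974, 0.228, 0.001], [0.228, 0.974, -0.0], [-0.001, -0.0, -1.0]]
ft_force: [-0.5, -0.1, -0.6]
width: 0.005
```

```bash
python3 - <<'E'
from h import *
s=sense();print(s["ee_pos"],s["tcp_rot"],s["joints"],s["width"],s["ft_force"],s["t"])
ims=[]
for n,b in(("top",(310,205,410,305)),("side",(270,165,370,265))):
    c=camera(n);ims.append(cr(c["image"][:,:,::-1],*b,4))
    if n=="side":
        w=cloud(c).reshape(-1,3);w=w[~np.isnan(w[:,0])]
        q=w[(np.hypot(w[:,0]-446.5,w[:,1]+79)<40)&(w[:,2]>60)&(w[:,2]<115)]
        print(np.percentile(q,[1,50,99],axis=0).round(1))
cv2.imwrite("pics/g.png",np.hstack(ims))
E
```

```text
[447.04807193 -78.9890463  110.69312607] [[-9.73716326e-01  2.27762650e-01  8.31622169e-04]
 [ 2.27762508e-01  9.73716679e-01 -2.62403214e-04]
 [-8.69530028e-04 -6.60939425e-05 -9.99999620e-01]] [-1.94281032e+01 -1.33714889e+01  1.22224292e+02  1.76570600e-03
  7.10972607e+01 -9.62632909e+01] 0.00464602778898628 [-0.4819161  -0.05220713 -0.61462129] 12.65
[[436.7 -81.6  86.4]
 [448.7 -67.5 101.8]
 [460.4 -59.2 114.4]]
```

View pics/g.png

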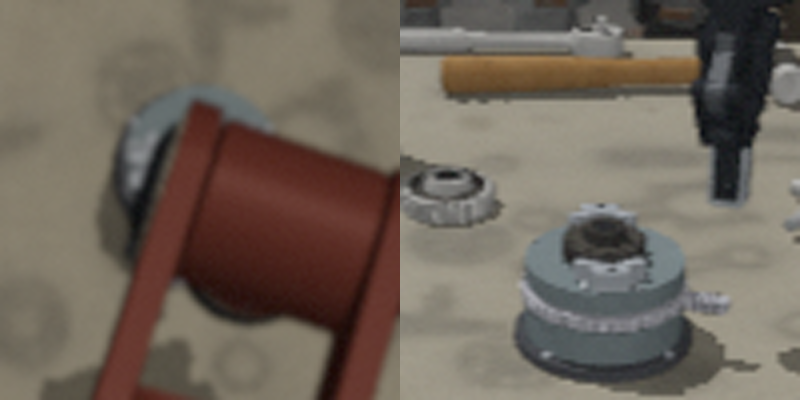

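The side view shows the closed fingers (730,180) behind the tab (710,300) and well clear of the chuck. Going down beside the tab.

jog_arm([
  [[0,0,0.015],0],
  [[0,0,0.03],0],
  [[0,0,0.045],0],
  [[0,0,0.057],0],
  [[0,0,0.057],0],
  [[0,0,0.057],0],
])

```text
t: 13.5
ee_pos: [447.1, -79.2, 53.4]
tcp_rot: [[-0.974, 0.227, 0.0], [0.227, 0.974, -0.0], [-0.001, -0.0, -1.0]]
ft_force: [0.8, -0.9, 0.5]
width: -0.001
```

```bash
python3 - <<'E'
from h import *
s=sense();print(s["ee_pos"],s["width"],s["ft_force"],s["t"],s["moment"])
c=camera("side");cv2.imwrite("pics/hh.png",cr(c["image"][:,:,::-1],280,185,370,265,6))
E
```

```text
[447.11814448 -79.15769394  53.35321616] -0.0005607089654668254 [ 0.84340755 -0.86337208  0.50130709] 13.5 [ 0.00212649 -0.0659878  -0.03753081]
```

View pics/hh.png

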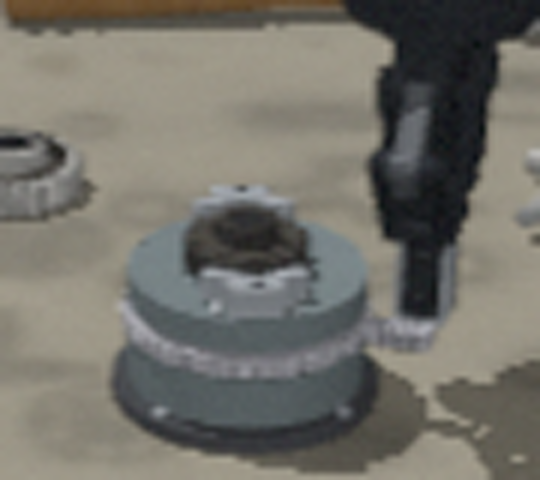

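The fingers are down behind the tab with about 9 mm to go. Approaching the flank.

jog_arm([
  [[0,0.004,0],0],
  [[0,0.007,0],0],
  [[0,0.007,0],0],
])

```text
t: 13.92
ee_pos: [448.6, -72.0, 53.3]
tcp_rot: [[-0.974, 0.226, 0.0], [0.226, 0.974, -0.0], [-0.0, -0.0, -1.0]]
ft_force: [0.8, 0.2, -0.5]
width: -0.002
```

jog_arm([
  [[0,0.002,0],0],
  [[0,0.004,0],0],
  [[0,0.004,0],0],
])

```text
t: 14.3
ee_pos: [449.0, -69.8, 53.2]
tcp_rot: [[-0.974, 0.226, -0.001], [0.226, 0.974, -0.004], [0.0, -0.004, -1.0]]
ft_force: [-2.2, -7.0, 0.7]
width: 0.001
```

```bash
cat >> h.py <<'E'
C=np.array([515.2,-66.1])
def feel(n=5):
    F=[]
    for i in range(n):
        F.append(sense()["ft_force"]); camera("side")
    s=sense();R=np.array(s["tcp_rot"]);F=np.array(F+[s["ft_force"]])
    T=F@R; p=np.array(s["ee_pos"][:2])-C; y=np.degrees(np.arctan2(R[1,1],R[0,1]))
    print("t",s["t"],"ee",s["ee_pos"].round(1) if hasattr(s["ee_pos"],"round") else s["ee_pos"],"push",(-T[:,1].mean()).round(2),"+-",T[:,1].std().round(2),"Fx,Fz tool",T.mean(0)[[0,2]].round(2),"yaw",y.round(2),
     "tool r,s",(p@R[:2,0]).round(1),(p@R[:2,1]).round(1))
E
python3 -c "
from h import *
feel(4)"
```

```text
t 14.5 ee [449.  -69.8  53.2] push 7.37 +- 0.21 Fx,Fz tool [ 0.45 -0.42] yaw 76.92 tool r,s 63.6 -18.6
```

```bash
python3 -c "
import numpy as np
for a in [.02,.03,.04,.06,.08,.09,.12,.15,.18]:
    c,s=np.cos(a)-1,np.sin(a);print(a,((63.6*c+18.6*s)/1000).round(5),((63.6*s-18.6*c)/1000).round(5))"
```

```text
0.02 0.00036 0.00128
0.03 0.00053 0.00192
0.04 0.00069 0.00256
0.06 0.001 0.00385
0.08 0.00128 0.00514
0.09 0.00141 0.00579
0.12 0.00177 0.00775
0.15 0.00207 0.00971
0.18 0.0023 0.01169
```

jog_arm([
  [[0.0005,0.0019,0],0.03],
  [[0.001,0.0039,0],0.06],
  [[0.0014,0.0058,0],0.09],
  [[0.0018,0.0078,0],0.12],
  [[0.0021,0.0097,0],0.15],
  [[0.0021,0.0097,0],0.15],
  [[0.0021,0.0097,0],0.15],
])

```text
t: 15.38
ee_pos: [449.5, -60.0, 53.3]
tcp_rot: [[-0.929, 0.369, -0.0], [0.369, 0.929, -0.004], [-0.002, -0.004, -1.0]]
ft_force: [-2.1, -8.0, -0.6]
width: 0.004
```

```bash
python3 -c "
from h import *
feel(4)"
```

```text
t 15.575 ee [449.5 -60.   53.3] push 7.2 +- 0.6 Fx,Fz tool [-1.49  0.65] yaw 68.32 tool r,s 63.3 -18.6
```

jog_arm([
  [[0.0005,0.0019,0],0.03],
  [[0.001,0.0039,0],0.06],
  [[0.0014,0.0058,0],0.09],
  [[0.0018,0.0078,0],0.12],
  [[0.0018,0.0078,0],0.12],
  [[0.0018,0.0078,0],0.12],
])

```text
t: 16.32
ee_pos: [450.9, -52.2, 53.3]
tcp_rot: [[-0.878, 0.478, 0.0], [0.478, 0.878, -0.004], [-0.002, -0.004, -1.0]]
ft_force: [-0.8, -7.3, -0.4]
width: 0.003
```

```bash
python3 -c "
from h import *
feel(3)"
```

```text
t 16.475 ee [450.9 -52.2  53.4] push 6.53 +- 0.41 Fx,Fz tool [-3.19  0.57] yaw 61.44 tool r,s 63.1 -18.6
```

jog_arm([
  [[0.0001,0.001,0],0.015],
  [[0.0002,0.0019,0],0.03],
  [[0.0002,0.0019,0],0.03],
])

```text
t: 16.85
ee_pos: [451.4, -50.6, 53.3]
tcp_rot: [[-0.864, 0.504, -0.0], [0.504, 0.864, -0.005], [-0.002, -0.004, -1.0]]
ft_force: [-0.8, -9.3, -0.9]
width: -0.001
```

```bash
python3 -c "
from h import *
feel(3)"
```

```text
t 17.0 ee [451.4 -50.5  53.3] push 8.17 +- 0.31 Fx,Fz tool [-2.94  0.34] yaw 59.73 tool r,s 63.0 -18.7
```

jog_arm([
  [[0.0002,0.001,0],0.015],
  [[0.0003,0.0019,0],0.03],
  [[0.0003,0.0019,0],0.03],
])

```text
t: 17.38
ee_pos: [451.9, -48.7, 53.2]
tcp_rot: [[-0.848, 0.53, -0.001], [0.53, 0.848, -0.004], [-0.002, -0.004, -1.0]]
ft_force: [-1.8, -8.0, 0.5]
width: -0.001
```

```bash
python3 -c "
from h import *
feel(3)"
```

```text
t 17.525 ee [451.9 -48.7  53.2] push 7.79 +- 0.3 Fx,Fz tool [-2.6  -0.33] yaw 58.01 tool r,s 62.9 -18.8
```

jog_arm([
  [[0.0003,0.001,0],0.015],
  [[0.0005,0.002,0],0.03],
  [[0.0005,0.002,0],0.03],
])

```text
t: 17.9
ee_pos: [452.6, -46.8, 53.3]
tcp_rot: [[-0.832, 0.555, -0.001], [0.555, 0.832, -0.005], [-0.002, -0.004, -1.0]]
ft_force: [-2.0, -8.0, -0.7]
width: 0.003
```

jog_arm([
  [[0.0003,0.001,0],0.015],
  [[0.0005,0.002,0],0.03],
  [[0.0005,0.002,0],0.03],
])

```text
t: 18.27
ee_pos: [453.3, -44.8, 53.3]
tcp_rot: [[-0.815, 0.58, -0.001], [0.58, 0.815, -0.005], [-0.002, -0.004, -1.0]]
ft_force: [-0.8, -8.4, 0.7]
width: -0.001
```

```bash
python3 -c "
from h import *
feel(3)"
```

```text
t 18.425 ee [453.3 -44.8  53.3] push 7.24 +- 0.26 Fx,Fz tool [-3.37 -0.67] yaw 54.57 tool r,s 62.8 -18.6
```

jog_arm([
  [[0.0003,0.001,0],0.015],
  [[0.0005,0.002,0],0.03],
  [[0.0005,0.002,0],0.03],
])

```text
t: 18.8
ee_pos: [454.0, -43.0, 53.3]
tcp_rot: [[-0.797, 0.604, -0.001], [0.604, 0.797, -0.005], [-0.002, -0.004, -1.0]]
ft_force: [-0.8, -8.1, -0.4]
width: -0.001
```

jog_arm([
  [[0.0003,0.001,0],0.015],
  [[0.0005,0.0019,0],0.03],
  [[0.0005,0.0019,0],0.03],
])

```text
t: 19.18
ee_pos: [454.8, -41.2, 53.3]
tcp_rot: [[-0.779, 0.628, -0.001], [0.628, 0.779, -0.005], [-0.002, -0.004, -1.0]]
ft_force: [-1.1, -8.5, 0.1]
width: -0.001
```

```bash
python3 -c "
from h import *
feel(3)
c=camera('side');cv2.imwrite('pics/i.png',cr(c['image'][:,:,::-1],285,185,365,255,8))"
```

```text
t 19.325 ee [454.8 -41.2  53.2] push 7.56 +- 0.26 Fx,Fz tool [-4.12 -0.24] yaw 51.14 tool r,s 62.7 -18.5
```

View pics/i.png

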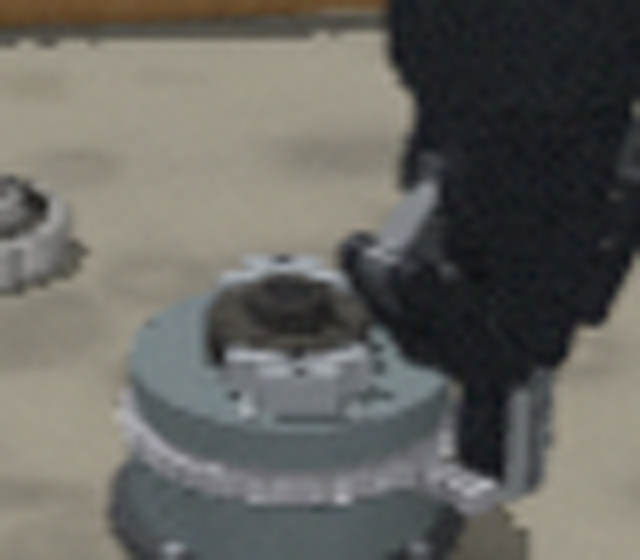

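jog_arm([
  [[-0.0004,0.001,0],0.015],
  [[-0.0005,0.0019,0],0.03],
  [[-0.0005,0.0019,0],0.03],
])

```text
t: 19.75
ee_pos: [455.7, -39.6, 53.1]
tcp_rot: [[-0.759, 0.651, -0.003], [0.651, 0.759, -0.004], [-0.0, -0.005, -1.0]]
ft_force: [-4.0, -7.6, 2.8]
width: 0.0
```

```bash
python3 -c "
from h import *
feel(2)"
```

```text
t 19.85 ee [455.7 -39.6  53.1] push 8.08 +- 0.27 Fx,Fz tool [-1.69 -2.13] yaw 49.43 tool r,s 62.4 -18.6
```

jog_arm([
  [[0.0002,0.001,0],0.015],
  [[0.0004,0.0019,0],0.03],
  [[0.0004,0.0019,0],0.03],
])

```text
t: 20.23
ee_pos: [456.6, -37.9, 53.1]
tcp_rot: [[-0.74, 0.673, -0.003], [0.673, 0.74, -0.004], [-0.001, -0.005, -1.0]]
ft_force: [-3.4, -7.1, 3.5]
width: 0.004
```

jog_arm([
  [[0.0002,0.001,0],0.015],
  [[0.0003,0.0019,0],0.03],
  [[0.0003,0.0019,0],0.03],
])

```text
t: 20.6
ee_pos: [457.5, -36.2, 53.0]
tcp_rot: [[-0.719, 0.695, -0.003], [0.695, 0.719, -0.003], [-0.0, -0.005, -1.0]]
ft_force: [-5.8, -7.3, 1.4]
width: -0.003
```

```bash
python3 -c "
from h import *
feel(2)"
```

```text
t 20.7 ee [457.6 -36.2  53. ] push 8.59 +- 0.51 Fx,Fz tool [-1.31 -1.93] yaw 45.99 tool r,s 62.2 -18.5
```

jog_arm([
  [[0.0002,0.001,0],0.015],
  [[0.0002,0.001,0],0.015],
  [[0.0002,0.001,0],0.015],
])

```text
t: 21.08
ee_pos: [458.0, -35.3, 53.0]
tcp_rot: [[-0.709, 0.706, -0.003], [0.706, 0.709, -0.003], [-0.0, -0.005, -1.0]]
ft_force: [-4.1, -6.6, 2.7]
width: 0.002
```

```bash
python3 -c "
from h import *
feel(2)
c=camera('side');cv2.imwrite('pics/j.png',cr(c['image'][:,:,::-1],285,185,365,255,8))"
```

```text
t 21.175 ee [458.1 -35.3  53. ] push 7.85 +- 0.23 Fx,Fz tool [-1.48 -2.92] yaw 45.12 tool r,s 62.2 -18.5
```

View pics/j.png

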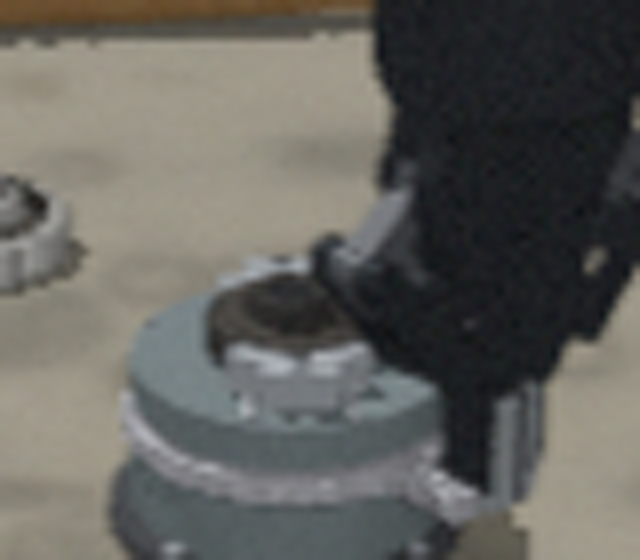

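jog_arm([
  [[0.0002,0.001,0],0.015],
  [[0.0004,0.0019,0],0.03],
  [[0.0004,0.0019,0],0.03],
])

```text
t: 21.6
ee_pos: [458.7, -34.0, 52.9]
tcp_rot: [[-0.687, 0.726, -0.004], [0.726, 0.687, -0.004], [-0.0, -0.006, -1.0]]
ft_force: [-5.9, -8.4, 3.3]
width: -0.004
```

```bash
python3 -c "
from h import *
W=cloud(camera('side'))
for u,v in((326,217),(328,220),(335,225),(330,222),(340,228)): print(W[v,u].round(0))
feel(2)"
```

```text
[505.   6. 119.]
[500.  17. 117.]
[485.   7. 101.]
[496.  18. 113.]
[474.  -3.  90.]
t 21.75 ee [458.7 -34.   52.9] push 10.59 +- 0.33 Fx,Fz tool [-1.8  -3.86] yaw 43.42 tool r,s 62.1 -19.0
```

Tightening has begun: push is 10.6 N against a 7.4 N baseline. Taking smaller steps now.

jog_arm([
  [[0.0001,0.0004,0],0.006],
  [[0.0001,0.0008,0],0.012],
  [[0.0001,0.0008,0],0.012],
])

```text
t: 22.12
ee_pos: [458.9, -33.6, 52.9]
tcp_rot: [[-0.679, 0.734, -0.005], [0.734, 0.679, -0.005], [0.0, -0.007, -1.0]]
ft_force: [-8.1, -8.2, 5.1]
width: -0.001
```

```bash
python3 -c "
from h import *
feel(4)"
```

```text
t 22.325 ee [458.9 -33.6  52.9] push 11.86 +- 0.56 Fx,Fz tool [-1.5  -4.54] yaw 42.74 tool r,s 62.1 -19.3
```

jog_arm([
  [[0.0001,0.0004,0],0.006],
  [[0.0001,0.0007,0],0.01],
  [[0.0001,0.0007,0],0.01],
])

```text
t: 22.7
ee_pos: [459.1, -33.2, 52.9]
tcp_rot: [[-0.671, 0.741, -0.006], [0.741, 0.671, -0.005], [0.0, -0.008, -1.0]]
ft_force: [-8.5, -10.0, 4.7]
width: -0.002
```

```bash
python3 -c "
from h import *
feel(6)"
```

```text
t 23.0 ee [459.1 -33.2  52.9] push 12.89 +- 0.51 Fx,Fz tool [-1.7  -5.15] yaw 42.17 tool r,s 62.0 -19.5
```

Push at rest is 12.9 N, or 5.3 N above the drag, which is inside the 5–7 N window. I stop here and back away.

jog_arm([
  [[0,-0.003,0],0],
  [[0,-0.008,0],0],
  [[0,-0.015,0],0],
  [[0.001,-0.018,0],0],
  [[0.001,-0.018,0],0],
])

```text
t: 23.62
ee_pos: [446.8, -42.5, 53.1]
tcp_rot: [[-0.67, 0.742, 0.0], [0.742, 0.67, 0.0], [0.0, 0.0, -1.0]]
ft_force: [0.2, -0.0, -0.3]
width: -0.002
```

jog_arm([
  [[0,0,-0.03],0],
  [[0,0,-0.08],0],
  [[0,0,-0.13],0],
  [[0.0,-0.05,-0.18],0],
  [[0.0,-0.1,-0.18],0],
  [[0.0,-0.15,-0.18],0],
  [[0.0,-0.15,-0.18],0],
  [[0.0,-0.15,-0.18],0],
])

```text
t: 24.62
ee_pos: [336.0, -143.0, 233.2]
tcp_rot: [[-0.67, 0.742, 0.001], [0.742, 0.67, 0.0], [-0.0, 0.001, -1.0]]
ft_force: [0.6, -0.7, -0.7]
width: 0.003
```

```bash
python3 - <<'E'
from h import *
s=sense();print(s["ee_pos"],s["ft_force"],s["t"])
ims=[]
for n,b in(("top",(320,205,400,285)),("side",(280,195,360,275))):
    c=camera(n);W=cloud(c).reshape(-1,3);w=W[~np.isnan(W[:,0])]
    ims.append(cr(c["image"][:,:,::-1],*b,5))
    near=np.hypot(w[:,0]-515,w[:,1]+67)
    h=w[(w[:,2]>70)&(w[:,2]<80)&(near<30)]
    if len(h): print(n,"hub",h.mean(0).round(1),np.percentile(h[:,2],[5,50,95]).round(1),len(h))
    for t in("gear_1","spring_1","injector_1"): print(t,[(round(d["score"],2),np.round(d["position"])) for d in landmark_of(t,n)][:4])
cv2.imwrite("pics/k.png",np.hstack(ims))
E
```

```text
[ 335.97228578 -142.98388264  233.18145388] [ 0.63325421 -0.67216006 -0.65332933] 24.625
top hub [515.5 -67.7  73.2] [70.4 72.3 77.8] 108
gear_1 [(0.81, array([556., 370.,   0.])), (0.74, array([516., -69.,  52.])), (0.74, array([544., 204.,  -2.])), (0.64, array([441., 258.,  -1.]))]
spring_1 [(0.54, array([665., 194.,   2.]))]
injector_1 []
side hub [517.4 -64.4  73.2] [71.  73.4 75.3] 55
gear_1 [(0.92, array([438., 261.,  -4.])), (0.88, array([475., 326.,   0.])), (0.8, array([ 623., -243.,    1.])), (0.69, array([539., 204.,   0.]))]
spring_1 [(0.77, array([663., 195.,  -4.])), (0.53, array([514., -43.,  51.]))]
injector_1 [(0.74, array([ 365., -216.,    2.]))]
```

View pics/k.png

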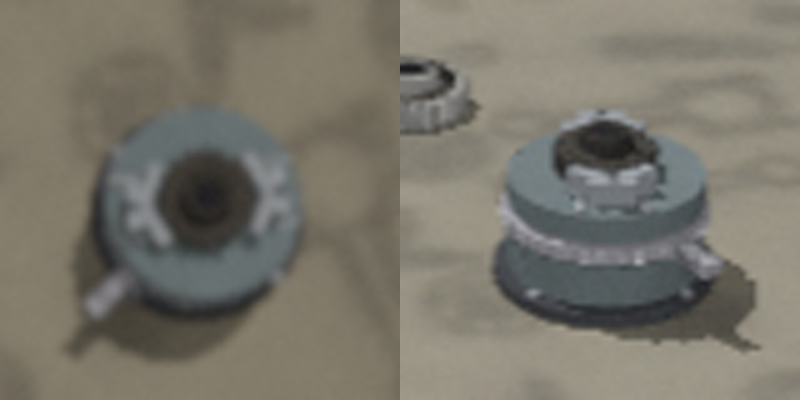

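Both jaws are now against the gear in the top view (140,195 and 265,190, gear at 205,195). The gear is flat and central, the bystanders haven't moved, and the arm is clear.

```bash
python3 -c "
from plant import *
print(hand_in())"
```

```text
the job is handed in; nothing more can be done
None
```

I laid the dark gear on the chuck's seat, hub up, let go of it, and turned the ring clockwise by the tab's flank about 0.6 rad. I then backed the arm away and handed the job in at about 25 s of the 72 s allowed. No verdict was reported.

**Grip:** the push at rest rose from about 7.5 N of drag to 12.9 N. That is 5.3 N more, within the 5–7 N window, and works out to roughly 13 N per jaw. This is a calculated figure, as jaw force is not measured directly.

**Position:** in both cameras the hub top is about 73 mm above the table. The hub is within about 2 mm of the axis, judged against the seat centre each camera measured earlier.

**Other parts:** the spring, injector and larger gear read where they were before. The injector and larger gear were only found by the side camera at the end. I saw no sign of collar contact in the force readings or pictures.

**Disagreements:** the two cameras differed by about 4–5 mm in absolute y. I used the gear-to-chuck offset they agreed on and checked the side camera against the fingertips. Near the end of the turn, sideways forces of up to 4 N along the tab and 5 N vertically showed up. They went away once I backed off, so I took them as friction on the flank.

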